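# Bring the red dropper bottle round and point it out

### The job

We are about to counterstain the slides: with the fingertips, gently push the bottle carousel round (its black finger post is there for that) until the dropper bottle with the red bulb stands at the yellow mark on the stand, and let go. Then point that bottle out to the trainee: hold the fingertips just above the tip of its red bulb without touching it, and finish while still pointing there. Grasp or lift nothing, do not touch the bottles, and leave the slide box, timer, tweezers and petri dish where they are.

Things in the scene. Friction and masses are not known exactly. Their poses are not given: they have to be found in the camera images.
- stand: Fixed black stand of the bottle carousel: disc 196 mm wide, 9 mm high, under the turntable. A flat tongue 36 mm wide runs out along the stand's own -x (roughly towards the robot) to 155 mm from the centre; on it, just outside the turntable's rim, is a yellow mark 24 x 12 mm, 126 to 150 mm from the centre. Origin: centre of the underside, on the table and on the turntable's upright axis; z up.
- turntable: Grey disc 240 mm wide, top 22 mm above the table, turning about the upright axis through the stand's origin, either way without a stop in reach (7 rad). Origin: centre of its underside, 10.5 mm above the table; z up; its own -x points from the axis to the finger post. It follows the pushed post with light friction (under 1.5 N at the post) and stays where it is left. It cannot be lifted.
- post_top (a point): Top of the turntable's finger post: black round sleeve 15 mm in diameter, 37 to 96 mm above the table, 98 mm from the axis. Pushed sideways along its circle it turns the turntable. The bottles reach 124 mm above the table, so push on the upper part of the post. The nearest bottle axes are 106 mm from it.
- mark_spot (a point): The place on the carousel that belongs to the yellow mark: fixed to the stand, on the line from the axis to the mark, 80 mm from the axis and 22 mm above the table (x, y axes as the stand's). The red-bulbed bottle's axis must come to stand here.
- red_dropper: White dropper bottle with red rubber bulb, the only red one: 37 mm in diameter, 102 mm high, bulb 15 mm wide. Origin: centre of its underside, 22 mm above the table, so the bulb's tip is at 124 mm; z up. Like the other bottles it stands loose (2 mm play) in one of four white collars, 13 mm high, 80 mm from the axis, 72, 144, 216 and 288 degrees round from the post, and travels with the turntable.
- brown_a: One of three alike dropper bottles of brown glass with a brown bulb, 37 mm in diameter, 102 mm high, standing in a collar of the turntable. Origin: centre of its underside; z up. Not to be touched.
- brown_b: One of three alike dropper bottles of brown glass with a brown bulb, 37 mm in diameter, 102 mm high, standing in a collar of the turntable. Origin: centre of its underside; z up. Not to be touched.
- brown_c: One of three alike dropper bottles of brown glass with a brown bulb, 37 mm in diameter, 102 mm high, standing in a collar of the turntable. Origin: centre of its underside; z up. Not to be touched.
- slides: Closed dark slide box, 46 x 107 x 34 mm, on the table to the right of the carousel. Origin: centre of its underside. Leave alone.
- timer: Cream clockwork bench timer, 62 x 79 x 75 mm, on the table behind the carousel. Origin: centre of its underside. Leave alone.
- forceps: Steel tweezers, 16 x 154 x 9 mm, lying on the table in front of the carousel. Origin: centre of the underside. Leave alone.
- dish: Closed petri dish, 91 mm in diameter, 16 mm high, on the table in front of the carousel. Origin: centre of its underside. Leave alone.

How it is judged:
By the outcome, as a careful person would: the job done as asked, in the order asked, and still so for the second after the job is handed in, with the robot touching nothing.
It also fails if it takes over 58 s, if anything falls off the work surface, if the arm or the gripper's body presses on something with over 40 N, if the wrist force passes 120 N, or if a joint passes its speed limit or range.

### The arm

A 6-joint arm with a two-finger parallel gripper is mounted at the origin on a cart in front of the work surface, level with it; the furniture and walls round the work are solid. World frame = base frame: x ahead of the robot, y to its left, z up, the work surface at z = 0. Lengths are in mm, angles in rad, forces in N, time in s.
With the tool pointing down it reaches from about 425 to 1125 mm from the base axis. Payload 14.9 kg.
Tool frame: the origin (TCP) lies midway between the tips of the shut fingers; the grasp point (between the pads) lies 19 mm behind it (bot.grip_depth is the distance from the TCP to the grasp point, in mm); z points along the fingers, y is the line along which they close (so a half turn about z gives the same grasp; the last joint's range is limited). The gripper opens to 91 mm and grips with 3 to 60 N. Pads are 32 mm wide; open, the fingers measure 118 mm over their backs; the gripper's body (76 mm by 178 mm) begins 60 mm behind the grasp point.
Start: joints at [-1.298, 0.379, 1.734, -0, 1.028, -0.033], TCP at [210.735, -667.539, 213.932] pointing down, gripper open.
Joint ranges: [-2.77, 2.77], [-0.74, 2.19], [0, 2.66], [-1.06, 4.2], [0.31, 2.87], [-3.08, 3.08]. Speed limits (rad/s): [1.89, 1.89, 2.39, 3.14, 3.14, 3.14].

### API

Orientations are given as a unit quaternion [x, y, z, w].
In Python, from cell import bot gives the robot as it stands.
- The arm moves only by the tool apply_moves, never from a script. Its argument "rows" is a list of rows, each a list of 3 entries, a list of its own where there are three numbers: the shift along the tool's x, y, z in m, then the turn, a rotation vector about the tool's x, y, z in degrees, then the closure, from 0 (fully open) to 1 (shut). A call has 1 to 20 rows; each row shifts and turns the commanded pose from where the row before left it, along the tool's axes as they then stand; what a row does not reach is not made up. A row lasts 1/12 s, in which the tool goes at most 41.7 mm and 7.16 degrees, less where a joint would pass 70% of its speed; a pose out of reach is approached as far as the arm can. A call with a gripper value outside its range is refused whole. The fingers move at their own pace and stop on an object; "grip_force" is the grip in N (left out, the last holds). Time passes only in rows, so rows that do not move let the fingers close. It gives the time, the measured TCP pose, the force, the opening and the grip force at its end, in the units of the state.
- bot.observe(): the state, without advancing time (a new reading comes with each control period).
- bot.camera(name): name is "scene" or "top"; returns a dict with "img" (480x640x3 uint8, red, green, blue), "fx", "fy", "cx", "cy" (pixels), "eye" and "rotation" of the camera in the world. Camera axes: x right, y down, z forward; pixel columns grow to the right and rows downward; lengths in mm; the calibration is good to about 2 mm. A picture is of the moment at which its call begins. There is no depth.
- bot.close_job(): hands the job in; it is judged then, once.
Trained networks look in the newest picture that a camera, given by its name, has taken for a name from the list of things; names that differ only in an ending like _2 or _b are one class to them, and where a whole thing is asked for, a point or a joint stands for the part that bears it (a point fixed in the world has none). Each returns a list of dicts, best first, with "confidence" (0 to 1); they miss things now and then, are a little off and sometimes report something else, mostly with a low value. They report only what shows in the picture. A call takes as long as a camera call.
- bot.trace(camera, name): "mask" (480x640 bool, what is visible of it) and "extent" ([left, top, width, height] in pixels, round what is visible of it).
- bot.tip_of(camera, name): "point" ([row, column] in pixels: a listed point, or the origin of a listed thing).
The state is a dict: "time": time; "q": joint angles; "joint_vel": joint speeds; "effort": joint torques, N m; "ee_pos": TCP position; "eef_rot": TCP orientation; "wrist_force": force on the tool from outside, world axes, zero at the start; "ft_torque": the same for the moment, N m; "width": opening from 0.0 (shut) to 1.0 (fully open); "grasp_force": force on a finger pad.
Only numpy, scipy, OpenCV 4.12 (cv2) and the standard library are available. Lean on these libraries where they do the work, as an engineer would, in place of code of your own. Each camera call takes 0.05 s, during which the arm holds its last target. There are 200 camera calls.

## Working session

There is one attempt and no reset: what is moved stays moved. The work goes in short steps, Python scripts to look and compute and a tool call to move; the robot and the scene stay as the last step left them, time stands still between calls to the robot, and variables do not carry over. Pictures are saved under pics/ and viewed, at most 10 in all, crops included, and the job is handed in when it is done.

Besides the shell and the picture viewer there is one more tool, called after "Request:" as name([rows], argument=value, ...), one row to a line, values as JSON. apply_moves: Moves the arm, as the interface text tells. Its arguments: {"type":"object","properties":{"rows":{"type":"array"},"grip_force":{"type":"number"}},"required":["rows"]}

```bash
mkdir -p pics; cat > h.py <<'E'
import numpy as np, cv2
from cell import bot
def ray(c,rc,z):
    d=np.array([(rc[1]-c['cx'])/c['fx'],(rc[0]-c['cy'])/c['fy'],1.])
    R=np.array(c['rotation']).reshape(3,3); d=R@d; e=np.array(c['eye'])
    return e+d*(z-e[2])/d[2]
E
python3 - <<'E'
from h import *
s=bot.observe(); print(s['time'],s['ee_pos'],s['eef_rot'],s['wrist_force'],s['width'])
ims=[]
for n in ['top','scene']:
    c=bot.camera(n); cv2.imwrite(f'pics/{n}0.png',c['img'][:,:,::-1]); print(n,c['eye'])
    for o,z in [('stand',0),('turntable',10.5),('post_top',96),('mark_spot',22),('red_dropper',22),('brown_a',22),('slides',0),('timer',0),('forceps',0),('dish',0)]:
        for r in bot.tip_of(n,o)[:4]: print(o,np.round(r['point']),round(r['confidence'],2),ray(c,r['point'],z).round(0))
E
```

```text
0.0 [ 210.61629581 -667.14573017  213.28442252] [ 9.88334983e-01  1.52294645e-01 -6.32255865e-05 -5.46137938e-04] [ 0.01956831  0.74213623 -0.22150087] 0.9983649156211423
top [ 334.247418    -90.08901099 1138.46037313]Traceback (most recent call last):
  File "<stdin>", line 7, in <module>
  File "h.py", line 5, in ray
    R=np.array(c['rotation']).reshape(3,3); d=R@d; e=np.array(c['eye'])
ValueError: cannot reshape array of size 4 into shape (3,3)
```

View pics/top0.png

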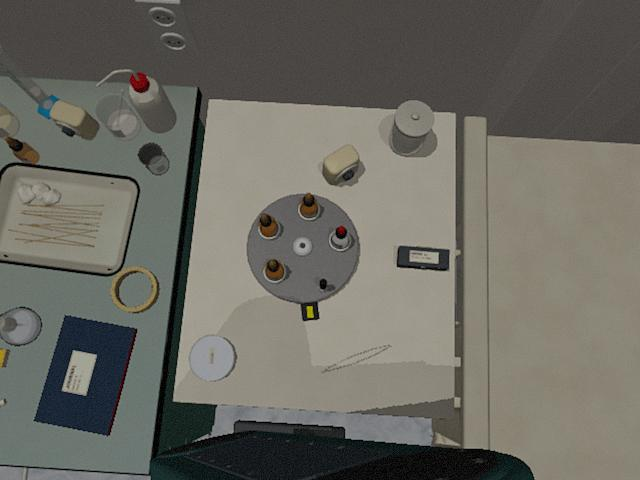

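The top view shows the carousel hub at about col 302, row 246. The post is at (323,284), the red bulb at (341,232) and the yellow mark at (310,311). The camera rotation is a quaternion, so I'll fix the helper.

```bash
sed -i "s/R=np.array(c\['rotation'\]).reshape(3,3)/R=Rotation.from_quat(c['rotation']).as_matrix()/; 1a from scipy.spatial.transform import Rotation" h.py
python3 - <<'E'
from h import *
for n in ['top','scene']:
    c=bot.camera(n); cv2.imwrite(f'pics/{n}0.png',c['img'][:,:,::-1]); print(n,c['eye'])
    for o,z in [('stand',0),('turntable',10.5),('post_top',96),('mark_spot',22),('red_dropper',22),('brown_a',22),('slides',0),('timer',0),('forceps',0),('dish',0)]:
        for r in bot.tip_of(n,o)[:4]: print(o,np.round(r['point']),round(r['confidence'],2),ray(c,r['point'],z).round(0))
    h=cv2.cvtColor(c['img'],cv2.COLOR_RGB2HSV)
    m=cv2.inRange(h,(25,150,120),(35,255,255)); k,l,st,ce=cv2.connectedComponentsWithStats(m)
    for i in range(1,k):
        if st[i,4]>25: print('yellow',ce[i],st[i,4],ray(c,ce[i][::-1],9).round(0))
E
```

```text
top [ 334.247418    -90.08901099 1138.46037313]
turntable [250. 300.] 0.63 [589. -29.  10.]
post_top [280. 321.] 0.58 [511. -79.  96.]
mark_spot [282. 318.] 0.6 [521. -73.  22.]
red_dropper [241. 342.] 0.57 [ 612. -117.   22.]
brown_a [271. 277.] 0.74 [537.  15.  22.]
brown_a [230. 269.] 0.72 [625.  40.  22.]
slides [261. 422.] 0.92 [ 583. -292.    0.]
slides [358. 212.] 0.63 [351. 136.   0.]
timer [172. 342.] 0.65 [ 774. -109.    0.]
forceps [358. 354.] 0.58 [ 370. -157.    0.]
dish [358. 212.] 0.95 [350. 136.   0.]
yellow [309.59722222 311.61111111] 72 [458. -58.   9.]
scene [-13.11674749 778.27090791 765.57398568]
turntable [269. 291.] 0.82 [592. -38.  10.]
post_top [237. 335.] 0.74 [508. -87.  96.]
post_top [268. 290.] 0.72 [526.  53.  96.]
red_dropper [246. 303.] 0.59 [ 609. -109.   22.]
brown_a [251. 263.] 0.96 [674. -47.  22.]
brown_a [286. 295.] 0.77 [541.  17.  22.]
slides [218. 352.] 0.93 [ 594. -309.    0.]
timer [234. 246.] 0.95 [ 772. -106.    0.]
forceps [277. 407.] 0.54 [ 371. -162.    0.]
dish [370. 344.] 0.64 [346. 145.   0.]
```

View pics/scene0.png

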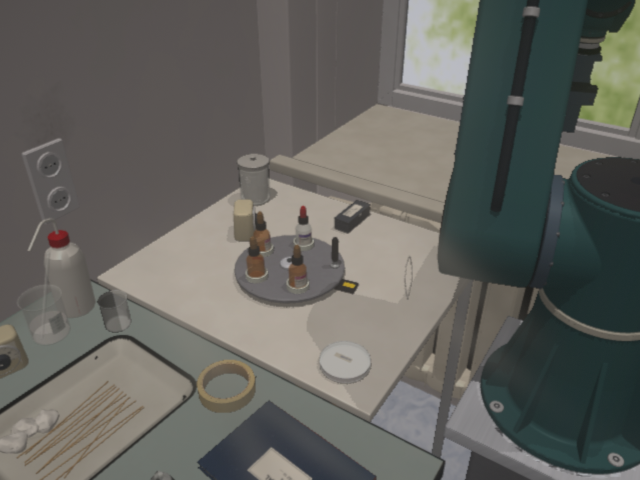

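The scene view agrees: post at (335,240), red bulb at (303,212), mark at (347,286). Next I'll refine the axis, mark, post and bulb by colour and triangulation.

```bash
cat >> h.py <<'E'
def proj(c,P):
    R=Rotation.from_quat(c['rotation']).as_matrix(); p=(np.atleast_2d(P)-np.array(c['eye']))@R
    return np.c_[p[:,0]/p[:,2]*c['fx']+c['cx'],p[:,1]/p[:,2]*c['fy']+c['cy']]
def blob(c,lo,hi,box,lo2=None,hi2=None):
    h=cv2.cvtColor(c['img'],cv2.COLOR_RGB2HSV); m=cv2.inRange(h,lo,hi)
    if lo2: m|=cv2.inRange(h,lo2,hi2)
    k=np.zeros_like(m); x0,y0,x1,y1=box; k[y0:y1,x0:x1]=m[y0:y1,x0:x1]
    return np.argwhere(k)
def red(c,box): return blob(c,(0,150,60),(8,255,255),box,(172,150,60),(180,255,255))
E
python3 - <<'E'
from h import *
from scipy.optimize import least_squares
C={n:bot.camera(n) for n in ['top','scene']}
E=[]
for n,c in C.items():
    tr=bot.trace(n,'turntable')[0]; m=tr['mask'].astype(np.uint8); print(n,tr['confidence'],tr['extent'])
    hull=cv2.convexHull(max(cv2.findContours(m,0,1)[0],key=len))[:,0,:]
    W=np.array([ray(c,p[::-1],22)[:2] for p in hull.astype(float)])
    f=least_squares(lambda v:np.hypot(*(W-v[:2]).T)-v[2],[590,-35,120],loss='soft_l1',f_scale=2); print('disc',f.x.round(1))
    b=(240,210,370,300) if n=='top' else (290,195,315,225)
    r=red(c,b); print('red px',len(r),r.mean(0),ray(c,r.mean(0),117).round(1), 'topmost',r[0],ray(c,r[0],124).round(1))
    k=blob(c,(0,0,0),(180,255,45),(314,275,332,296) if n=='top' else (329,234,341,262)); print('blk',len(k),k.min(0),k.max(0),k.mean(0))
    y=blob(c,(20,130,90),(35,255,255),(300,300,320,325) if n=='top' else (335,275,365,298)); print('yel',len(y),ray(c,y.mean(0),9).round(1))
    im=cv2.resize(c['img'][190:330,220:380] if n=='top' else c['img'][190:310,220:370],None,fx=4,fy=4,interpolation=cv2.INTER_CUBIC)[:,:,::-1]; E.append(im[:,:600])
E=np.hstack([cv2.resize(e,(400,400*e.shape[0]//e.shape[1]))[:300] for e in E]); cv2.imwrite('pics/crop1.png',E)
E
```

```text
top 0.9 [247.1, 194.4, 115.2, 110.6]
disc [594.6 -32.9 119.2]
red px 48 [230.58333333 339.10416667] [ 608.3 -108.4  117. ] topmost [212 313] [640.8 -55.1 124. ]
blk 60 [279 320] [288 326] [283.61666667 322.81666667]
yel 77 [458.5 -58.3   9. ]
scene 0.64 [234.6, 237.2, 110.8, 65.0]
disc [588.5 -32.8 121.8]
red px 4 [207.5 302.5] [ 614.8 -120.9  117. ] topmost [207 302] [ 610.2 -112.3  124. ]Traceback (most recent call last):
  File "<stdin>", line 12, in <module>
    return umr_minimum(a, axis, None, out, keepdims, initial, where)
ValueError: zero-size array to reduction operation minimum which has no identity
```

```bash
python3 - <<'E'
from h import *
c=bot.camera('top')
r=red(c,(333,222,350,245)); print('red',len(r),r.min(0),r.max(0),ray(c,r.mean(0),117).round(1))
for p in [(281,321),(282,322.8),(283,322.8)]: print('post',ray(c,p,96).round(1))
s=bot.camera('scene')
for p in [(238,335),(240,335)]: print('post s',ray(s,p,96).round(1))
print('red s',ray(s,(207,303),124).round(1))
ctr=np.array([592,-33.5])
print(proj(c,[[*ctr,22]]),proj(s,[[*ctr,22]]))
a=cv2.resize(c['img'][190:330,240:370],(520,560),interpolation=cv2.INTER_CUBIC)
b=cv2.resize(s['img'][195:300,230:370],(280,210),interpolation=cv2.INTER_CUBIC)
E=np.zeros((560,800,3),np.uint8);E[:,:520]=a;E[:210,520:]=b; cv2.imwrite('pics/crop1.png',E[:,:,::-1])
E
```

```text
red 46 [226 338] [233 344] [ 609.9 -112.2  117. ]
post [509.8 -79.   96. ]
post [508.1 -82.6  96. ]
post [506.1 -82.8  96. ]
post s [507.4 -83.6  96. ]
post s [503.5 -77.2  96. ]
red s [ 608.3 -113.5  124. ]
[[302.03548905 247.3649343 ]] [[289.17154468 265.41401606]]
```

View pics/crop1.png

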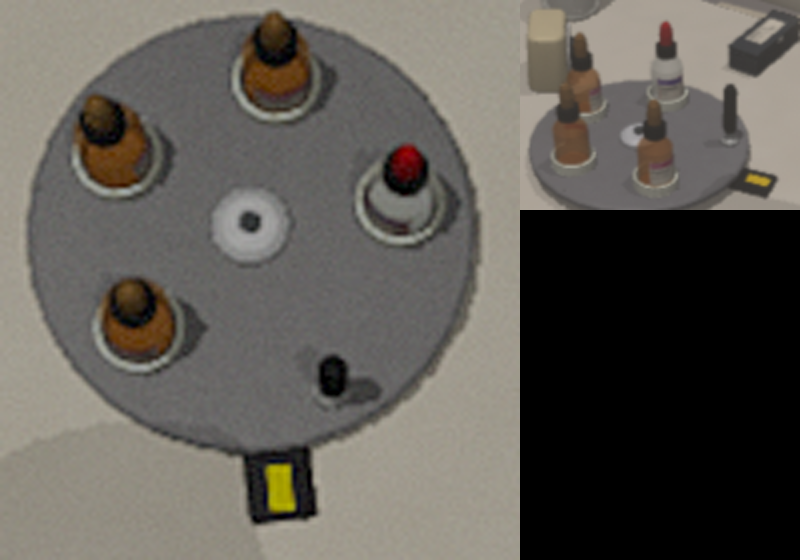

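Crop: hub at about px (302.5,245.5), red bulb about (341,231), post top about (323,283), mark (310,312). With the axis at about (593,-33), the post is at 210° (radius 97) and red at 282° (radius 81), 72° apart as expected. The mark is at 190.5°, so the carousel must turn about -92° (clockwise from above). Now I'll move to the pre-contact place behind the post.

Request:
apply_moves([
  [[0.0234, -0.0215, 0], [0, 0, 0], 1],
  [[0.0234, -0.0215, 0], [0, 0, 0], 1],
  [[0.0234, -0.0215, 0], [0, 0, 0], 1],
  [[0.0234, -0.0215, 0], [0, 0, 0], 1],
  [[0.0234, -0.0215, 0], [0, 0, 0], 1],
  [[0.0234, -0.0215, 0], [0, 0, 0], 1],
  [[0.0234, -0.0215, 0], [0, 0, 0], 1],
  [[0.0234, -0.0215, 0], [0, 0, 0], 1],
  [[0.0234, -0.0215, 0], [0, 0, 0], 1],
  [[0.0234, -0.0215, 0], [0, 0, 0], 1],
  [[0.0234, -0.0215, 0], [0, 0, 0], 1],
  [[0.0234, -0.0215, 0], [0, 0, 0], 1],
  [[0.0234, -0.0215, 0], [0, 0, 0], 1],
  [[0.0234, -0.0215, 0], [0, 0, 0], 1],
  [[0.0234, -0.0215, 0], [0, 0, 0], 1],
  [[0.0234, -0.0215, 0], [0, 0, 0], 1],
  [[0.0234, -0.0215, 0], [0, 0, 0], 1],
  [[0.0234, -0.0215, 0], [0, 0, 0], 1],
  [[0.0234, -0.0215, 0], [0, 0, 0], 1],
  [[0.0234, -0.0215, 0], [0, 0, 0], 1],
], grip_force=5)

```text
time: 3.22
ee_pos: [528.2, -115.1, 214.2]
eef_rot: [0.988, 0.152, 0.0, 0.0]
wrist_force: [0.3, -0.8, 0.1]
width: 0.003
grasp_force: 0.0
```

Request:
apply_moves([
  [[0, 0, 0], [0, 0, -5.125], 1],
  [[0, 0, 0], [0, 0, -5.125], 1],
  [[0, 0, 0], [0, 0, -5.125], 1],
  [[0, 0, 0], [0, 0, -5.125], 1],
  [[0, 0, 0], [0, 0, -5.125], 1],
  [[0, 0, 0], [0, 0, -5.125], 1],
  [[0, 0, 0], [0, 0, -5.125], 1],
  [[0, 0, 0], [0, 0, -5.125], 1],
  [[0, 0, 0], [0, 0, -5.125], 1],
  [[0, 0, 0], [0, 0, -5.125], 1],
  [[0, 0, 0], [0, 0, -5.125], 1],
  [[0, 0, 0], [0, 0, -5.125], 1],
  [[0, 0, 0], [0, 0, -5.125], 1],
  [[0, 0, 0], [0, 0, -5.125], 1],
  [[0, 0, 0], [0, 0, -5.125], 1],
  [[0, 0, 0], [0, 0, -5.125], 1],
  [[0, 0, 0], [0, 0, -5.125], 1],
  [[0, 0, 0], [0, 0, -5.125], 1],
  [[0, 0, 0], [0, 0, -5.125], 1],
  [[0, 0, 0], [0, 0, -5.125], 1],
])

```text
time: 4.88
ee_pos: [527.6, -116.6, 214.0]
eef_rot: [0.498, 0.867, 0.0, 0.0]
wrist_force: [-0.2, 0.8, 0.3]
width: 0.009
grasp_force: 0.0
```

```bash
cat >> h.py <<'E'
def st():
    s=bot.observe(); R=Rotation.from_quat(s['eef_rot']).as_matrix()
    print(round(s['time'],2),s['ee_pos'].round(1) if hasattr(s['ee_pos'],'round') else s['ee_pos'],'head',np.degrees(np.arctan2(R[1,0],R[0,0])).round(2),'z',R[:,2].round(3),'F',np.round(s['wrist_force'],1),'q',np.round(s['q'],2),s['width'])
E
python3 - <<'E'
from h import *
st(); s=bot.camera('scene'); c=bot.camera('top')
E=np.hstack([cv2.resize(x['img'],(400,300)) if 0 else x['img'][150:450,150:550] for x in (s,c)]); cv2.imwrite('pics/a1.png',E[:,:,::-1])
E
```

```text
4.88 [ 527.6 -116.6  214. ] head 120.27 z [ 0. -0. -1.] F [-0.2  0.8  0.3] q [-0.26  0.13  2.06  0.    0.96 -0.79] 0.009204274010399418
```

View pics/a1.png

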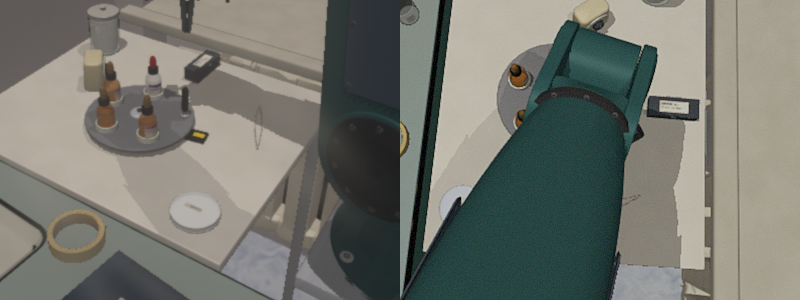

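Left half (scene): the carousel is unchanged and the shut fingers are in view near px (337,170), above the post. The arm hides the top view. Descending behind the post.

Request:
apply_moves([
  [[0, 0, 0.0118], [0, 0, 0], 1],
  [[0, 0, 0.0118], [0, 0, 0], 1],
  [[0, 0, 0.0118], [0, 0, 0], 1],
  [[0, 0, 0.0118], [0, 0, 0], 1],
  [[0, 0, 0.0118], [0, 0, 0], 1],
  [[0, 0, 0.0118], [0, 0, 0], 1],
  [[0, 0, 0.0118], [0, 0, 0], 1],
  [[0, 0, 0.0118], [0, 0, 0], 1],
  [[0, 0, 0.0118], [0, 0, 0], 1],
  [[0, 0, 0.0118], [0, 0, 0], 1],
  [[0, 0, 0.0118], [0, 0, 0], 1],
  [[0, 0, 0.0118], [0, 0, 0], 1],
])

```text
time: 5.98
ee_pos: [527.6, -116.6, 71.2]
eef_rot: [0.5, 0.866, 0.0, 0.0]
wrist_force: [-0.2, -0.1, -0.8]
width: 0.007
grasp_force: 0.0
```

```bash
python3 - <<'E'
from h import *
st(); s=bot.camera('scene'); print(proj(s,[[527,-116,72],[508,-82,96]]))
cv2.imwrite('pics/a2.png',cv2.resize(s['img'][150:310,220:400],(720,600)[:2] if 0 else (675,600),interpolation=cv2.INTER_CUBIC)[:,:,::-1])
E
```

```text
5.98 [ 527.6 -116.6   71.2] head 120.02 z [ 0.  0. -1.] F [-0.2 -0.1 -0.8] q [-0.26  0.35  2.1   0.    0.68 -0.78] 0.006722102362082885
[[335.00309978 237.53657033]
 [334.36189773 238.26013768]]
```

View pics/a2.png

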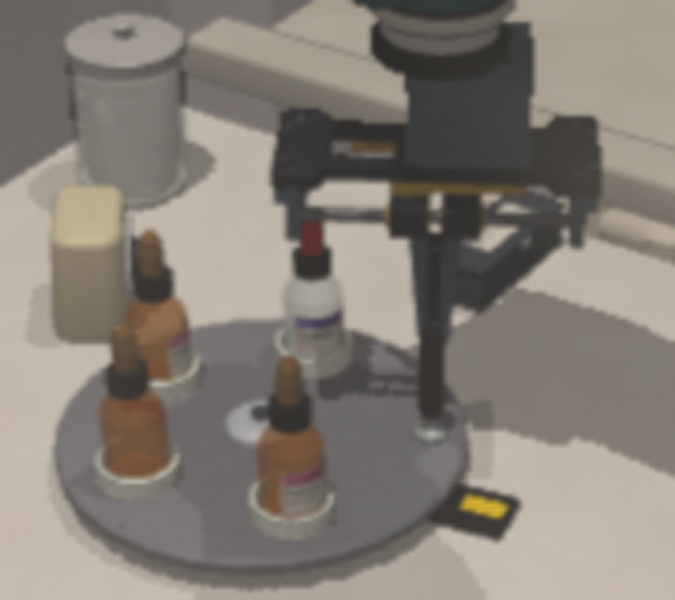

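The fingers are down just behind the post: at crop (432,370) they line up with it in this view, as the projection predicts. The red bottle is well clear. Pushing along the circle.

Request:
apply_moves([
  [[0.004, 0, 0], [0, 0, 0], 1],
  [[0.004, 0, 0], [0, 0, 0], 1],
  [[0.004, 0, 0], [0, 0, 0], 1],
  [[0.003, 0, 0], [0, 0, 0], 1],
  [[0.00516, -0.00113, 0], [0, 0, 3], 1],
  [[0.00516, -0.00113, 0], [0, 0, 3], 1],
  [[0.00516, -0.00113, 0], [0, 0, 3], 1],
  [[0.00516, -0.00113, 0], [0, 0, 3], 1],
  [[0.00516, -0.00113, 0], [0, 0, 3], 1],
  [[0.00516, -0.00113, 0], [0, 0, 3], 1],
  [[0.00516, -0.00113, 0], [0, 0, 3], 1],
  [[0.00516, -0.00113, 0], [0, 0, 3], 1],
  [[0.00516, -0.00113, 0], [0, 0, 3], 1],
  [[0.00516, -0.00113, 0], [0, 0, 3], 1],
])

```text
time: 7.2
ee_pos: [495.5, -57.6, 73.1]
eef_rot: [0.708, 0.706, 0.001, 0.001]
wrist_force: [2.1, -1.7, -0.3]
width: 0.004
grasp_force: 0.9
```

```bash
python3 - <<'E'
from h import *
st(); s=bot.camera('scene')
for r in bot.tip_of('scene','post_top')[:2]: print(r['point'],r['confidence'],ray(s,r['point'],96).round(1))
r=red(s,(290,185,360,240)); print(len(r), r.min(0) if len(r) else 0, r.max(0) if len(r) else 0)
cv2.imwrite('pics/a3.png',cv2.resize(s['img'][150:310,220:400],(675,600),interpolation=cv2.INTER_CUBIC)[:,:,::-1])
E
```

```text
7.2 [495.5 -57.6  73.1] head 89.88 z [ 0.002 -0.    -1.   ] F [ 2.1 -1.7 -0.3] q [-0.16  0.3   2.19  0.    0.66 -0.16] 0.004260682056440042
[251.7, 329.8] 0.82 [490.  -35.3  96. ]
0 0 0
```

View pics/a3.png

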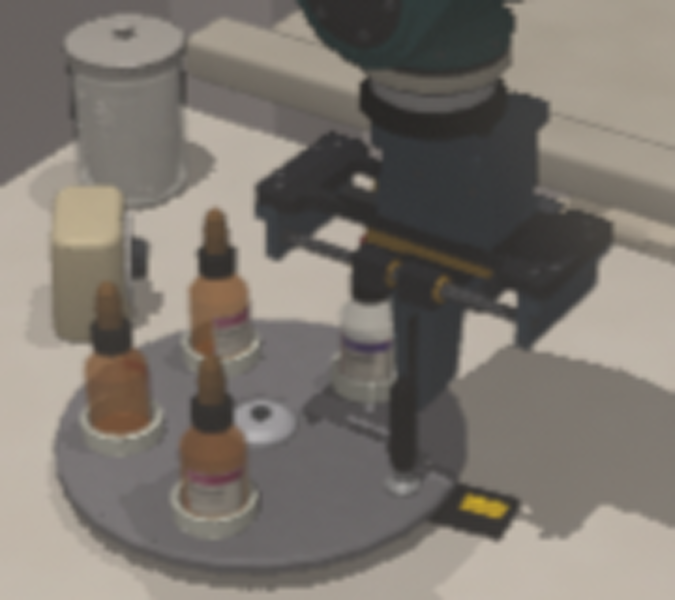

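The post followed: it's now at about 180°, bottom near crop (402,485), and contact force is about 2.5 N. Another 54°.

Request:
apply_moves([
  [[0.00516, -0.00113, 0], [0, 0, 3], 1],
  [[0.00516, -0.00113, 0], [0, 0, 3], 1],
  [[0.00516, -0.00113, 0], [0, 0, 3], 1],
  [[0.00516, -0.00113, 0], [0, 0, 3], 1],
  [[0.00516, -0.00113, 0], [0, 0, 3], 1],
  [[0.00516, -0.00113, 0], [0, 0, 3], 1],
  [[0.00516, -0.00113, 0], [0, 0, 3], 1],
  [[0.00516, -0.00113, 0], [0, 0, 3], 1],
  [[0.00516, -0.00113, 0], [0, 0, 3], 1],
  [[0.00516, -0.00113, 0], [0, 0, 3], 1],
  [[0.00516, -0.00113, 0], [0, 0, 3], 1],
  [[0.00516, -0.00113, 0], [0, 0, 3], 1],
  [[0.00516, -0.00113, 0], [0, 0, 3], 1],
  [[0.00516, -0.00113, 0], [0, 0, 3], 1],
  [[0.00516, -0.00113, 0], [0, 0, 3], 1],
  [[0.00516, -0.00113, 0], [0, 0, 3], 1],
  [[0.0034, -0.00075, 0], [0, 0, 2], 1],
  [[0.00172, -0.00038, 0], [0, 0, 1], 1],
])

```text
time: 8.8
ee_pos: [512.6, 27.3, 72.6]
eef_rot: [0.943, 0.334, 0.0, 0.0]
wrist_force: [-0.3, -1.5, 0.4]
width: 0.009
grasp_force: 0.3
```

```bash
python3 - <<'E'
from h import *
st()
for n in ('scene','top'):
    s=bot.camera(n)
    for r in bot.tip_of(n,'post_top')[:2]: print(n,r['point'],r['confidence'],ray(s,r['point'],96).round(1))
    for r in bot.tip_of(n,'red_dropper')[:2]: print(n,r['point'],r['confidence'],ray(s,r['point'],22).round(1))
    if n=='scene': a=cv2.resize(s['img'][170:310,220:380],(500,438))
    else: b=s['img'][150:450,200:500]
E=np.zeros((438,800,3),np.uint8);E[:,:500]=a;E[:300,500:]=b;cv2.imwrite('pics/a4.png',E[:,:,::-1])
E
```

```text
8.8 [512.6  27.3  72.6] head 39.04 z [ 0. -0. -1.] F [-0.3 -1.5  0.4] q [ 0.01  0.32  2.16 -0.    0.67  0.9 ] 0.008740316774519011
scene [261.7, 293.2] 0.73 [532.3  32.9  96. ]
scene [249.5, 266.8] 0.58 [601.6  27.6  96. ]
scene [269.6, 325.6] 0.82 [517.6 -63.7  22. ]
scene [364.5, 342.3] 0.3 [344.9 153.6  22. ]
top [281.1, 314.5] 0.63 [521.2 -64.6  22. ]
```

View pics/a4.png

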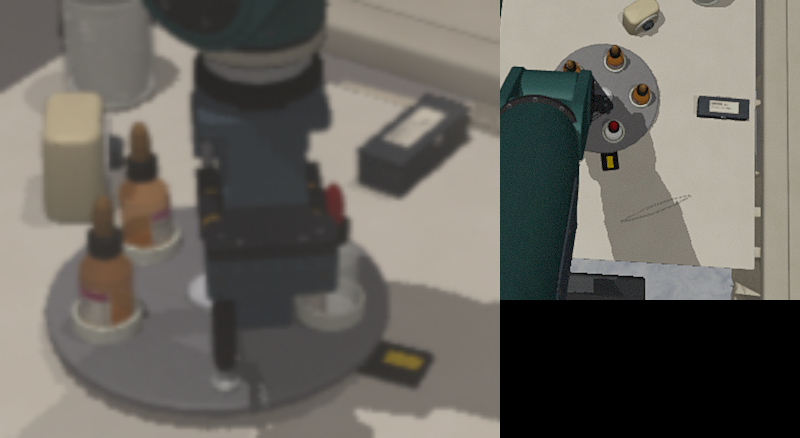

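The scene view shows the post at the fingers (crop 225,340). In the top view the red bottle, at about px (313,276), is close to the mark but not yet in line. Measuring the remaining angle.

```bash
cat >> h.py <<'E'
def rem():
    c=bot.camera('top'); r=red(c,(290,255,335,300)); p=ray(c,r.mean(0),117)[:2]
    y=blob(c,(20,130,90),(35,255,255),(298,298,322,328)); m=ray(c,y.mean(0),9)[:2]
    for ctr in ([593,-33.3],[594.5,-33]):
        f=lambda v:np.degrees(np.arctan2(*(v-ctr)[::-1]))%360
        print('red',len(r),p.round(1),'r',np.hypot(*(p-ctr)).round(1),'mark',m.round(1),np.hypot(*(m-ctr)).round(1),'remaining',(f(p)-f(m)).round(2))
E
python3 -c "
from h import *
st(); rem()"
```

```text
9.1 [512.3  27.   72.4] head 39.08 z [ 0.  0. -1.] F [ 1.   0.3 -0.7] q [0.01 0.32 2.16 0.   0.67 0.9 ] 0.006649556776174464
red 47 [515.9 -63.6] r 82.8 mark [458.3 -58.5] 137.0 remaining 10.84
red 47 [515.9 -63.6] r 84.4 mark [458.3 -58.5] 138.5 remaining 10.65
```

Request:
apply_moves([
  [[0.00258, -0.00056, 0], [0, 0, 1.5], 1],
  [[0.00344, -0.00075, 0], [0, 0, 2], 1],
  [[0.00344, -0.00075, 0], [0, 0, 2], 1],
  [[0.00258, -0.00056, 0], [0, 0, 1.5], 1],
  [[0.00172, -0.00038, 0], [0, 0, 1], 1],
  [[0.00086, -0.00019, 0], [0, 0, 0.5], 1],
  [[0, 0, 0], [0, 0, 0], 1],
  [[0, 0, 0], [0, 0, 0], 1],
])

```text
time: 9.82
ee_pos: [522.4, 38.2, 72.4]
eef_rot: [0.965, 0.264, 0.0, 0.0]
wrist_force: [-0.2, 0.3, 0.6]
width: 0.006
grasp_force: 0.0
```

```bash
python3 -c "
from h import *
st(); rem()"
```

```text
9.82 [522.4  38.2  72.4] head 30.56 z [ 0.  0. -1.] F [-0.2  0.3  0.6] q [0.03 0.33 2.14 0.   0.67 1.07] 0.006258567005278955
red 47 [513.6 -53.4] r 81.9 mark [458.5 -58.4] 136.8 remaining 3.65
red 47 [513.6 -53.4] r 83.4 mark [458.5 -58.4] 138.4 remaining 3.59
```

Request:
apply_moves([
  [[0.0017, -0.00037, 0], [0, 0, 1], 1],
  [[0.0017, -0.00037, 0], [0, 0, 1], 1],
  [[0.0017, -0.00037, 0], [0, 0, 1], 1],
  [[0, 0, 0], [0, 0, 0], 1],
  [[0, 0, 0], [0, 0, 0], 1],
])

```text
time: 10.28
ee_pos: [526.4, 41.8, 72.3]
eef_rot: [0.971, 0.238, 0.0, 0.0]
wrist_force: [-0.1, 0.2, -0.1]
width: 0.004
grasp_force: 0.0
```

```bash
python3 -c "
from h import *
st(); rem()"
```

```text
10.28 [526.4  41.8  72.3] head 27.53 z [ 0.  0. -1.] F [-0.1  0.2 -0.1] q [ 0.04  0.34  2.13 -0.    0.68  1.13] 0.004372327335666586
red 44 [512.7 -48.7] r 81.8 mark [458.5 -58.4] 136.8 remaining 0.28
red 44 [512.7 -48.7] r 83.3 mark [458.5 -58.4] 138.4 remaining 0.28
```

Only 0.3° remains and the contact force is nil. Backing off, lifting, and moving aside to check with a clear view.

Request:
apply_moves([
  [[-0.002, 0, 0], [0, 0, 0], 1],
  [[-0.006, 0, 0], [0, 0, 0], 1],
  [[-0.008, 0, 0], [0, 0, 0], 1],
  [[0, 0, -0.02], [0, 0, 0], 1],
  [[0, 0, -0.03], [0, 0, 0], 1],
  [[0, 0, -0.03], [0, 0, 0], 1],
  [[0, 0, -0.03], [0, 0, 0], 1],
  [[0, 0, -0.02], [0, 0, 0], 1],
  [[0.014, -0.026, 0], [0, 0, 0], 1],
  [[0.014, -0.026, 0], [0, 0, 0], 1],
  [[0.014, -0.026, 0], [0, 0, 0], 1],
  [[0.014, -0.026, 0], [0, 0, 0], 1],
  [[0.014, -0.026, 0], [0, 0, 0], 1],
  [[0.014, -0.026, 0], [0, 0, 0], 1],
  [[0, 0, 0], [0, 0, 0], 1],
])

```text
time: 11.58
ee_pos: [514.0, 214.6, 202.4]
eef_rot: [0.971, 0.239, 0.0, -0.0]
wrist_force: [0.6, -0.7, -0.2]
width: 0.007
grasp_force: 0.0
```

```bash
python3 - <<'E'
from h import *
st(); rem()
c=bot.camera('top'); s=bot.camera('scene')
for n,k in (('top',c),('scene',s)):
    for o,z in (('post_top',96),('red_dropper',22),('mark_spot',22),('brown_a',22),('turntable',10.5),('stand',0)):
        for r in bot.tip_of(n,o)[:3]: print(n,o,np.round(r['point'],1),round(r['confidence'],2),ray(k,r['point'],z).round(1))
d=np.array([np.cos(np.radians(190.5)),np.sin(np.radians(190.5))]); P=np.array([593,-33.3])
print(proj(c,[[*(P+80*d),124],[*(P+80*d),22]]),proj(s,[[*(P+80*d),124],[*(P+80*d),22]]))
a=cv2.resize(c['img'][200:330,240:370],(480,480),interpolation=cv2.INTER_CUBIC); b=cv2.resize(s['img'][190:310,230:380],(320,256))
E=np.zeros((480,800,3),np.uint8);E[:,:480]=a;E[:256,480:]=b;cv2.imwrite('pics/a5.png',E[:,:,::-1])
E
```

```text
11.58 [514.  214.6 202.4] head 27.65 z [ 0.     0.001 -1.   ] F [ 0.6 -0.7 -0.2] q [0.35 0.17 2.03 0.   0.94 1.44] 0.006746961625023769
red 49 [512.8 -48. ] r 81.6 mark [458.3 -58.4] 137.0 remaining -0.19
red 49 [512.8 -48. ] r 83.1 mark [458.3 -58.4] 138.6 remaining -0.18
top post_top [256.8 254.9] 0.62 [550.   54.4  96. ]
top red_dropper [281.2 305.9] 0.64 [519.9 -46.7  22. ]
top brown_a [254.9 339.9] 0.84 [ 580.6 -114.7   22. ]
top brown_a [218.7 280.4] 0.59 [652.3  17.4  22. ]
top brown_a [356.3 355.5] 0.43 [ 372.2 -157.7   22. ]
top turntable [247.6 303.3] 0.74 [594.3 -35.7  10.5]
scene post_top [262.2 279.6] 0.8 [553.8  48.8  96. ]
scene post_top [270.1 286.2] 0.36 [527.7  62.8  96. ]
scene red_dropper [275.2 323.6] 0.69 [510.5 -44.7  22. ]
scene brown_a [246.8 275.9] 0.91 [658.7 -75.2  22. ]
scene brown_a [270.9 255.3] 0.66 [641.4  22.   22. ]
scene turntable [267.7 289.4] 0.91 [596.  -39.5  10.5]
[[304.86133801 275.21693835]
 [306.28847419 283.8536355 ]] [[323.03627501 233.65668447]
 [322.90515306 273.83601801]]
```

View pics/a5.png

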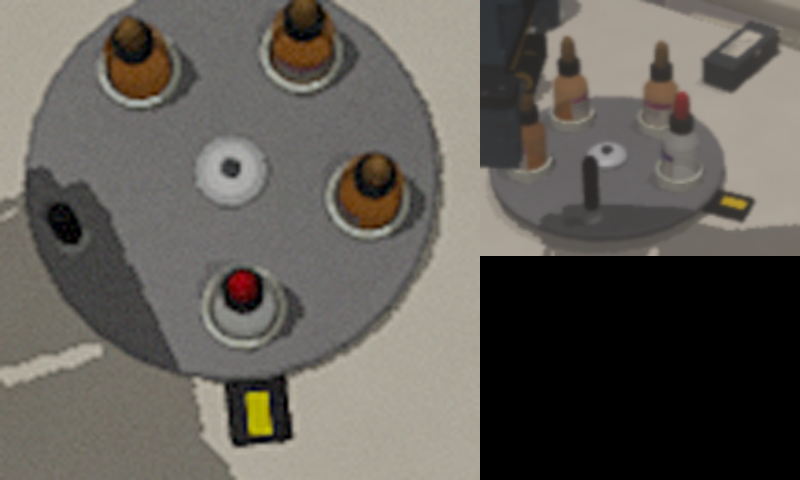

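The top crop shows the red bottle's collar at crop (243,306), the hub at (231,170) and the mark at (259,411). All four collars are visible, so I'll fit their known pattern to get the axis and angle independently.

```bash
python3 - <<'E'
from h import *
from scipy.optimize import least_squares
c=bot.camera('top')
px=np.array([(243,306),(367,196),(301,50),(139,67)])*130/480+[240,200]-0.37
m=ray(c,(311.3,309.8),9)[:2]
# refined white ring centroids: hsv low sat, bright, in a window
h=cv2.cvtColor(c['img'],cv2.COLOR_RGB2HSV)
for z in (28,32,35):
    W=np.array([ray(c,p[::-1],z)[:2] for p in px])
    f=least_squares(lambda v:(W-v[:2]-80*np.array([[np.cos(v[2]+k*np.radians(72)),np.sin(v[2]+k*np.radians(72))] for k in range(4)])).ravel(),[593,-33,np.radians(190)])
    ctr=f.x[:2]; print(z,ctr.round(1),'red',np.degrees(f.x[2]).round(2),'res',f.fun.round(1))
    y=blob(c,(20,130,90),(35,255,255),(298,298,322,328)); m=ray(c,y.mean(0),9)[:2]
    print(' mark',np.degrees(np.arctan2(*(m-ctr)[::-1]))%360, np.hypot(*(m-ctr)))
# tongue orientation from yellow rectangle
for p in y[:1]: pass
W=np.array([ray(c,p,9)[:2] for p in y.astype(float)])-m; u=np.linalg.svd(W)[2][0]; print('yellow axis',np.degrees(np.arctan2(u[1],u[0]))%180+180)
E
```

```text
28 [596.  -33.3] red 189.33 res [-0.9  0.1  0.  -0.1  0.9 -0.2  0.   0.1]
 mark 190.3092926820314 139.93201237186452
32 [595.  -33.5] red 189.33 res [-0.6  0.1  0.1  0.2  0.7 -0.1 -0.1 -0.1]
 mark 190.32433581282237 138.94685144342466
35 [594.3 -33.6] red 189.33 res [-0.4  0.1  0.1  0.3  0.5 -0.1 -0.3 -0.3]
 mark 190.33575890156092 138.20798714292226
yellow axis 191.3551177990222
```

The four-collar fit (residuals under 1 mm) puts the red bottle at 189.3° and the mark at 190.3°. That's about 1.4 mm off, within the play and calibration, so I'll leave it. The bulb axis is at about (514.5,-47.5). Moving above it.

Request:
apply_moves([
  [[-0.00507, 0.00967, 0], [0, 0, 0], 1],
  [[-0.01013, 0.01934, 0], [0, 0, 0], 1],
  [[-0.01013, 0.01934, 0], [0, 0, 0], 1],
  [[-0.01013, 0.01934, 0], [0, 0, 0], 1],
  [[-0.01013, 0.01934, 0], [0, 0, 0], 1],
  [[-0.01013, 0.01934, 0], [0, 0, 0], 1],
  [[-0.01013, 0.01934, 0], [0, 0, 0], 1],
  [[-0.01013, 0.01934, 0], [0, 0, 0], 1],
  [[-0.01013, 0.01934, 0], [0, 0, 0], 1],
  [[-0.01013, 0.01934, 0], [0, 0, 0], 1],
  [[-0.01013, 0.01934, 0], [0, 0, 0], 1],
  [[-0.01013, 0.01934, 0], [0, 0, 0], 1],
  [[-0.00507, 0.00967, 0], [0, 0, 0], 1],
  [[0, 0, 0.015], [0, 0, 0], 1],
  [[0, 0, 0.015], [0, 0, 0], 1],
  [[0, 0, 0.012], [0, 0, 0], 1],
  [[0, 0, 0], [0, 0, 0], 1],
])

```text
time: 13.8
ee_pos: [512.5, -50.4, 158.1]
eef_rot: [0.971, 0.238, -0.002, -0.001]
wrist_force: [-1.4, 0.2, -0.1]
width: 0.002
grasp_force: 0.0
```

```bash
python3 - <<'E'
from h import *
st(); s=bot.camera('scene'); p=np.array(bot.observe()['ee_pos']); print(proj(s,[p,[514.5,-47.5,124]]))
r=red(s,(312,222,336,252)); print(len(r),r.min(0) if len(r) else '',r.max(0) if len(r) else '')
cv2.imwrite('pics/a6.png',cv2.resize(s['img'][180:300,250:400],(750,600),interpolation=cv2.INTER_CUBIC)[:,:,::-1])
E
```

```text
13.8 [512.5 -50.4 158.1] head 27.52 z [-0.003  0.    -1.   ] F [-1.4  0.2 -0.1] q [-0.14  0.17  2.13  0.    0.84  0.95] 0.0023627622710772926
[[324.27212647 218.46269433]
 [322.86880645 233.7190863 ]]
0
```

View pics/a6.png

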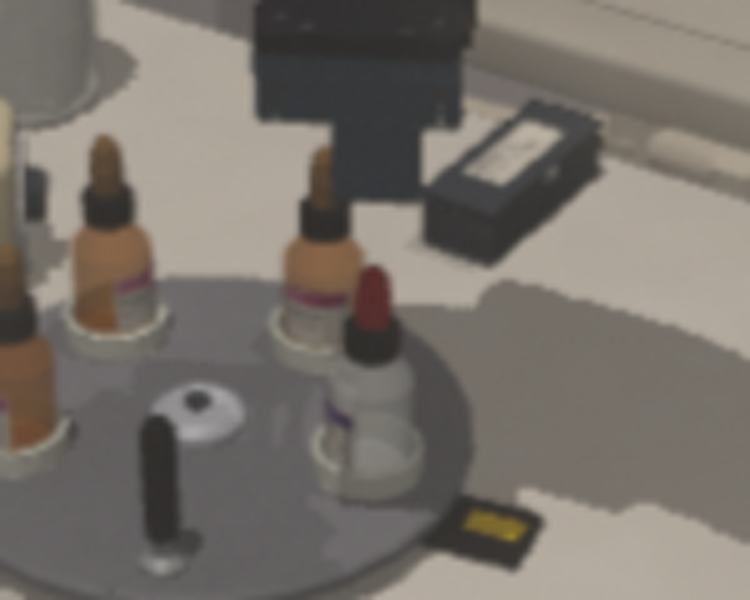

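The bulb tip is at crop (374,266), and the fingertips hang right above it, bottom edge at row 200 and centred near col 378. Lowering 24 mm with a 2 mm trim leaves about 10 mm.

Request:
apply_moves([
  [[0.0018, -0.0013, 0], [0, 0, 0], 1],
  [[0, 0, 0.006], [0, 0, 0], 1],
  [[0, 0, 0.006], [0, 0, 0], 1],
  [[0, 0, 0.005], [0, 0, 0], 1],
  [[0, 0, 0.004], [0, 0, 0], 1],
  [[0, 0, 0.003], [0, 0, 0], 1],
  [[0, 0, 0], [0, 0, 0], 1],
  [[0, 0, 0], [0, 0, 0], 1],
  [[0, 0, 0], [0, 0, 0], 1],
  [[0, 0, 0], [0, 0, 0], 1],
])

```text
time: 14.68
ee_pos: [515.1, -48.6, 136.6]
eef_rot: [0.971, 0.238, 0.0, 0.0]
wrist_force: [0.5, 0.6, 0.1]
width: 0.006
grasp_force: 0.0
```

```bash
python3 - <<'E'
from h import *
st(); s=bot.camera('scene')
cv2.imwrite('pics/a7.png',cv2.resize(s['img'][180:300,250:400],(750,600),interpolation=cv2.INTER_CUBIC)[:,:,::-1])
E
```

```text
14.68 [515.1 -48.6 136.6] head 27.51 z [ 0. -0. -1.] F [0.5 0.6 0.1] q [-0.14  0.21  2.14  0.    0.8   0.95] 0.006148867935344574
```

View pics/a7.png

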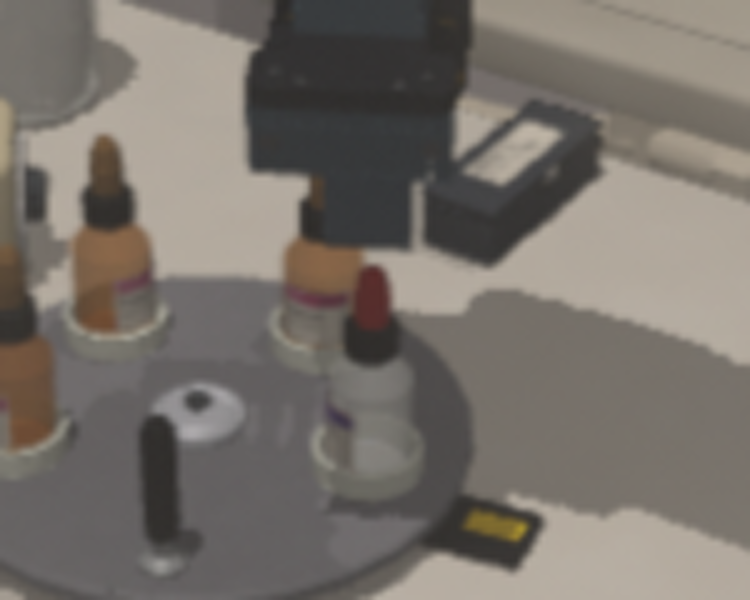

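The fingertips' bottom edge (row 248) sits just over the bulb tip (374,266), with about 12 mm between and no contact. I'll go down 3 mm more and hand in.

Request:
apply_moves([
  [[0, 0, 0.0015], [0, 0, 0], 1],
  [[0, 0, 0.0015], [0, 0, 0], 1],
  [[0, 0, 0], [0, 0, 0], 1],
  [[0, 0, 0], [0, 0, 0], 1],
  [[0, 0, 0], [0, 0, 0], 1],
  [[0, 0, 0], [0, 0, 0], 1],
])

```text
time: 15.23
ee_pos: [515.0, -48.5, 133.4]
eef_rot: [0.971, 0.238, 0.0, 0.0]
wrist_force: [0.4, 0.4, -0.1]
width: 0.009
grasp_force: 0.0
```

```bash
python3 -c "
from h import *
st(); print(bot.close_job())"
```

```text
15.23 [515.  -48.5 133.4] head 27.52 z [ 0. -0. -1.] F [ 0.4  0.4 -0.1] q [-0.14  0.21  2.14 -0.    0.79  0.95] 0.008568177997316826
the job is handed in; nothing more can be done
None
```

I pushed the carousel round by its post until the red-bulbed bottle stood at the yellow mark (about 1° or 1.4 mm past it by my measurement), let go, and handed the job in at 15.2 s with the fingertips about 9 mm above the red bulb, touching nothing.

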